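# Seat a medallion in its jig and snap the toggle clamp shut

### The arm

A 6-joint arm with a two-finger parallel gripper is mounted at the origin on a cart in front of the work surface, level with it; the furniture and walls round the work are solid. World frame = base frame: x ahead of the robot, y to its left, z up, the work surface at z = 0. Lengths are in mm, angles in rad, forces in N, time in s.
With the tool pointing down it reaches from about 200 to 875 mm from the base axis. Payload 3.4 kg.
Tool frame: the origin (TCP) lies at the very end of the fingers, on their centre line; the grasp point (between the pads) lies 19 mm behind it; z points along the fingers, y is the direction in which the jaws open and shut (so a half turn about z gives the same grasp; the last joint's range is limited). The gripper opens to 94 mm and grips with 3 to 60 N. Pads are 16 mm wide; open, the fingers measure 119 mm over their backs; the gripper's body (75 mm by 177 mm) begins 78 mm behind the grasp point.
Start: joints at [1.032, 0.276, 1.505, -0, 1.361, -0.121], TCP at [233.328, 525.57, 205.493] pointing down, gripper open.
Joint ranges: [-2.89, 2.89], [-0.75, 2.08], [0.22, 2.7], [-1.18, 4.32], [0.11, 2.71], [-2.7, 2.7]. Speed limits (rad/s): [2.57, 2.57, 3.14, 3.14, 3.14, 3.14].

### API

Orientations are given as a unit quaternion [w, x, y, z].
In Python, from station import manip, imaging, models gives the robot as it stands.
- The arm moves only by the shell command python3 -m jog 'ROWS'. ROWS is a JSON object of lists of equal length, an entry for each row: "offset": the shift along the tool's x, y, z in cm, a list of three; "turn": the turn about the tool's z in rad; "gripper": the opening, from 0 (shut) to 1 (fully open). In form: {"offset": [[tx, ty, tz], ...], "turn": [turn, ...], "gripper": [gripper, ...]}. A call has 1 to 8 rows; each row is the pose to reach, as a shift and turn from the pose commanded when the call began, along the tool's axes at that moment; what a row does not reach only later rows make up. A row lasts 1/8 s, in which the tool goes at most 62.5 mm and 10.7 degrees, less where a joint would pass 70% of its speed; a pose out of reach is approached as far as the arm can. A call with a gripper value outside its range is refused whole. The fingers move at their own pace and stop on an object; the grip force is fixed at half the most. Time passes only in rows, so rows that repeat a pose let the fingers close. It gives the time, the measured TCP pose, the force and the opening at its end, in the units of the state.
- manip.read_state(): the state, without advancing time (a new reading comes with each control period).
- imaging.read_camera(name): name is "side" or "top" or "wrist"; returns the picture (480x640x3 uint8, red, green, blue); there is no depth.
- imaging.camera_model(name): a dict with "intrinsics" (3x3 intrinsics, pixels), "distortion" ([k1, k2, p1, p2, k3] as OpenCV has them; the pictures are not rectified), "pose" (4x4, takes a point from camera to world coordinates); the wrist camera has in their place "tool_from_camera" (4x4, takes a point from camera to tool coordinates, whose origin is the TCP and whose axes are the flange's). Camera axes: x right, y down, z forward; pixel columns grow to the right and rows downward; lengths in mm; the calibration is good to about 2 mm. A picture is of the moment at which its call begins: read the wrist's pose just before it. camera_model takes no time and is no camera call.
- manip.job_done(): hands the job in, once; it reports no verdict.
Trained networks look in the newest picture that a camera, given by its name, has taken for a name from the list of things; names that differ only in an ending like _2 or _b are one class to them, and where a whole thing is asked for, a point or a joint stands for the part that bears it (a point fixed in the world has none). Each returns a list of dicts, best first, with "conf" (0 to 1); they miss things now and then, are a little off and sometimes report something else, mostly with a low value. They report only what shows in the picture. A call takes as long as a camera call. They do not tell look-alikes from the thing itself.
- models.look_for(camera, target): "rect" ([left, top, right, bottom] in pixels, round what is visible of it).
- models.regions_of(camera, target): "pixels" (480x640 bool, what is visible of it) and "rect" ([left, top, right, bottom] in pixels, round what is visible of it).
The state is a dict: "clock": time; "qpos": joint angles; "qvel": joint speeds; "tau": joint torques, N m; "tcp_pos": TCP position; "ee_rot": TCP orientation; "wrist_force": force on the tool from outside, world axes, zero at the start; "ft_torque": the same for the moment, N m; "finger_gap": opening from 0.0 (shut) to 1.0 (fully open).
Only numpy, scipy, OpenCV 4.12 (cv2) and the standard library are available. Lean on these libraries where they do the work, as an engineer would, in place of code of your own. Each camera call takes 0.05 s, during which the arm holds its last target.

### The job

Push the bronze medallion that lies in the mouth of the plywood jig along between its two aluminium fences until it is fully home against the two steel pins. Then push the red handle of the toggle clamp over, past its dead point, until it snaps down into lock and the rubber foot holds the medallion there for filing. Only push: do not lift the medallion off the board, and leave the small things lying round the jig where they are.

Things in the scene. Friction and masses are not known exactly. Their poses are not given: they have to be found in the camera images.
- jig: Plywood jig board fixed on the table, 110 (x) by 225 (y) by 12 thick, with a steel toggle clamp and an aluminium nest. Origin: underside, below the clamp arm's pin; board from y=-95 to y=+130 in its frame. Its +y points from the clamp to the nest's open mouth, where the medallion lies; the locked handle points to -y. z up. All jig offsets here are in this frame, mm.
- nest_home (a point): Where the medallion's centre must come: [0, 65, 16.5] in the jig's frame. Two steel pins (6 dia., 8 high) stop it on the clamp side. Fences 58 apart, 7 high, run from y=39 to 90 and flare to y=103. The medallion slides in toward the jig's -y. Clear channel between fences for fingers behind the medallion; floor is the board's top, z=12.
- handle_pivot (a point): Pin on which the clamp's handle turns: [0, -52, 43] in the jig's frame, axis along the jig's x.
- handle_grip (a point): Point on the centre line of the handle's red grip, 90 from the pivot. Grip: round, 17 to 18 thick, from 52 to 117 from the pivot. With the clamp open the handle stands upright (this point about [0, -54, 133] in the jig's frame); locked, it lies level toward the jig's -y (about [0, -142, 49]).
- handle (a joint): Turn of the clamp's handle, rad. 0: open, handle upright, at its stop. Grows as the handle's top swings toward the jig's -y and down. Rubber foot meets the medallion near 0.9; stiffest near 1.15 (about 5 N at the grip); dead point 1.335: let go short of it the handle springs back to 0.9, past it it snaps on by itself to its stop, 1.486: locked. Below 0.9 friction holds it.
- clamp_arm (a joint): Turn of the clamping arm about its pin at [0, 0, 38] in the jig's frame, rad. 0: open, arm raised 58 degrees over the nest side, its end about 110 above the table; about -0.98: level, down on the work. Driven by the handle through links.
- spindle: Spring-loaded spindle with a black rubber foot (17 dia.) at the end of the clamping arm, 65 from the arm's pin; origin at the foot's underside. It presses on the middle of the medallion's top with about 19 N when locked.
- needle_file: Bystander: needle file with red handle, 140 long, lying on the table on the jig's +x side.
- spare_medallion: Bystander: smaller bronze medallion, 48 diameter, 9 high, on the bare table on the jig's +x side. Not the one to clamp.
- tweezers: Bystander: steel tweezers, 121 long, lying on the table on the jig's -x side.
- marker: Bystander: black marker pen, 124 long, 18 thick, lying on the table on the jig's -x side near the handle.
- medallion: The loose bronze medallion to be clamped: round, 55 diameter, 9 high, origin at the centre of its underside, 0.14 kg, lying flat on the board between the fences, 12 to 30 short of home (toward the jig's +y).
Mind the look-alikes: they are no part of the job. What is shaped like the medallion but purple is not meant.

How it is judged (in metres and radians):
On the way:
1. the medallion is home against the pins (within 3 mm) while the clamp is still open (handle under 0.7 rad) (horizontal distance between medallion and nest_home below 0.003 m and value of joint handle below 0.7 rad), for 0.2 s.
At the end, for the whole second after the job is handed in: The medallion's centre is within 3 mm of home and flat on the board, the handle is locked past its dead point (over 1.43 rad) and at rest, and the rubber foot presses on the medallion with over 8 N (horizontal distance between medallion and nest_home below 0.003 m and angle between medallion's own z axis and vertical below 0.05 rad and height (world z) of medallion below 0.0145 m and value of joint handle above 1.43 rad and velocity of joint handle between -0.05 and 0.05 rad/s and contact force between spindle and medallion above 8 N); the robot touches nothing.
It fails at once if the medallion is lifted off the board (height (world z) of medallion above 0.018 m).
It fails at once if the needle file is disturbed (moved over 15 mm) (distance of needle_file from where it was at the start of the episode above 0.015 m).
It fails at once if the spare medallion is disturbed (moved over 15 mm) (distance of spare_medallion from where it was at the start of the episode above 0.015 m).
It fails at once if the tweezers is disturbed (moved over 15 mm) (distance of tweezers from where it was at the start of the episode above 0.015 m).
It fails at once if the marker is disturbed (moved over 15 mm) (distance of marker from where it was at the start of the episode above 0.015 m).
It also fails if it takes over 51 s, if anything falls off the work surface, if the arm or the gripper's body presses on something with over 40 N, if the wrist force passes 120 N, or if a joint passes its speed limit or range.

## Working session

There is one attempt and no reset: what is moved stays moved. The work goes in short steps, Python scripts to look and compute and a shell command to move; the robot and the scene stay as the last step left them, time stands still between calls to the robot, and variables do not carry over. Pictures are saved under pics/ and viewed, and the job is handed in when it is done.

```bash
ls; mkdir -p pics; python3 - <<'E'
from station import manip, imaging, models
import cv2
print(manip.read_state())
for c in ["side","top","wrist"]:
    im=imaging.read_camera(c); cv2.imwrite(f"pics/a_{c}.png",im[:,:,::-1])
    m=imaging.camera_model(c); print(c,m)
    for t in ["jig","medallion","spindle","handle_grip"]:
        try: print(c,t,[(r['rect'],round(r['conf'],2)) for r in models.look_for(c,t)])
        except Exception as e: print(t,e)
E
```

```text
pics
{'clock': 0.0, 'qpos': array([ 1.03200773e+00,  2.76573279e-01,  1.50611862e+00, -1.80548872e-05,
        1.36069300e+00, -1.20988860e-01]), 'qvel': array([ 4.39921049e-06, -8.13515341e-04, -2.62711539e-04,  1.73907057e-03,
        1.48712344e-03, -6.35527896e-06]), 'tau': array([-1.28178595e-03, -4.04577541e+01, -2.37226260e+01,  6.97817816e-02,
        3.48750525e-02, -1.40696138e-04]), 'tcp_pos': array([233.01852491, 525.04754713, 204.6229138 ]), 'ee_rot': array([-2.81937947e-04,  2.07381878e-01,  9.78259655e-01, -8.50665371e-04]), 'wrist_force': array([0.23268287, 0.40357486, 0.18475126]), 'ft_torque': array([ 0.0469406 ,  0.09256072, -0.00121032]), 'finger_gap': 0.9970111365974526}
side {'intrinsics': array([[513.34739252,   0.        , 309.92829079],
       [  0.        , 513.34739252, 238.70056721],
       [  0.        ,   0.        ,   1.        ]]), 'distortion': array([0.01866945, 0.        , 0.        , 0.        , 0.        ]), 'pose': array([[ 8.24549321e-01, -2.90386095e-01,  4.85586586e-01,
         3.25089489e+01],
       [-5.65690168e-01, -4.06988494e-01,  7.171
[... 1527 characters left out ...]
5, 243.28203768],
       [  0.        ,   0.        ,   1.        ]]), 'distortion': array([-0.05602953,  0.        ,  0.        ,  0.        ,  0.        ]), 'tool_from_camera': array([[-2.73486945e-04, -9.61765188e-01, -2.73875242e-01,
         7.89181558e+01],
       [ 9.99999962e-01, -2.57754733e-04, -9.34272334e-05,
         6.43963843e-01],
       [ 1.92624208e-05, -2.73875258e-01,  9.61765222e-01,
        -1.77973514e+02],
       [ 0.00000000e+00,  0.00000000e+00,  0.00000000e+00,
         1.00000000e+00]])}
wrist jig [([150.9, 427.2, 263.0, 475.5], 0.83)]
wrist medallion [([286.0, 417.5, 332.1, 453.6], 0.67), ([192.7, 454.9, 236.9, 472.1], 0.66)]
wrist spindle []
wrist handle_grip []
```

View pics/a_top.png

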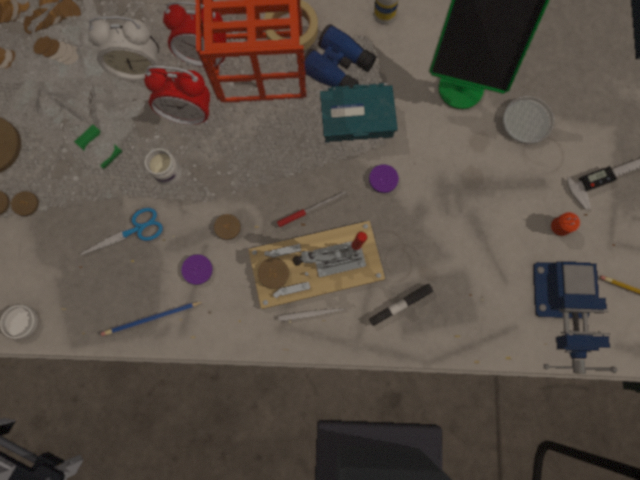

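View pics/a_side.png

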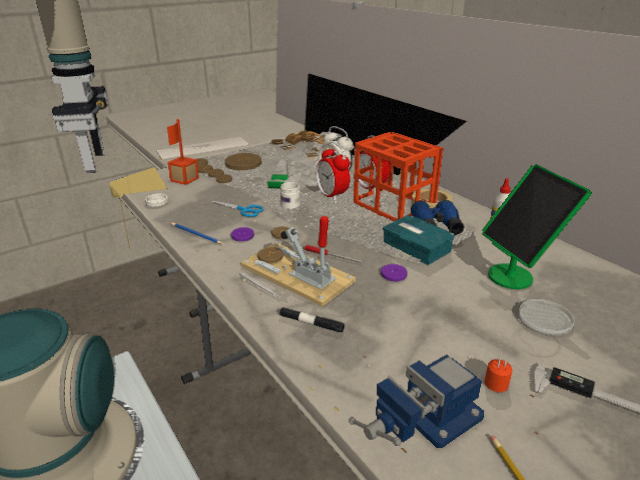

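View pics/a_wrist.png

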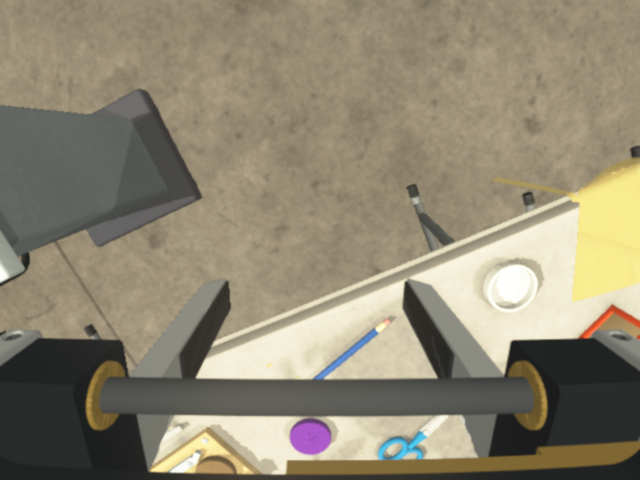

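```bash
python3 - <<'E'
import cv2
im=cv2.imread("pics/a_top.png")[150:340,170:430]
cv2.imwrite("pics/a_topz.png",cv2.resize(im,None,fx=3,fy=3,interpolation=cv2.INTER_CUBIC))
E
```

```text
(no output)
```

View pics/a_topz.png

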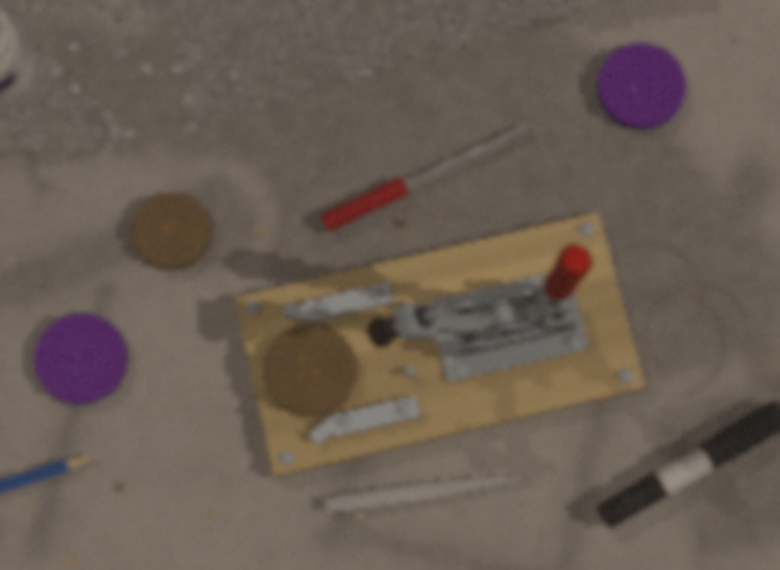

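```bash
cat > h.py <<'E'
from station import manip, imaging, models
import cv2, numpy as np
from scipy.optimize import least_squares
def proj(c,P,tcp=None):
    m=imaging.camera_model(c); T=m['pose'] if tcp is None else tcp@m['tool_from_camera']
    W=np.linalg.inv(T); 
    return cv2.projectPoints(np.asarray(P,float).reshape(-1,3),cv2.Rodrigues(W[:3,:3])[0],W[:3,3],m['intrinsics'],m['distortion'])[0][:,0]
def tcpT(s):
    from scipy.spatial.transform import Rotation as R
    q=s['ee_rot'];T=np.eye(4);T[:3,:3]=R.from_quat([q[1],q[2],q[3],q[0]]).as_matrix();T[:3,3]=s['tcp_pos'];return T
def back(c,uv,z,tcp=None):
    m=imaging.camera_model(c); T=m['pose'] if tcp is None else tcp@m['tool_from_camera']
    n=cv2.undistortPoints(np.array(uv,float).reshape(-1,1,2),m['intrinsics'],m['distortion'])[:,0]
    d=np.c_[n,np.ones(len(n))]@T[:3,:3].T; o=T[:3,3]
    return o+d*((z-o[2])/d[:,2])[:,None]
def jw(p,P): # jig pts-> world
    c,s=np.cos(p[2]),np.sin(p[2]);P=np.asarray(P,float).reshape(-1,3)
    return np.c_[p[0]+c*P[:,0]-s*P[:,1],p[1]+s*P[:,0]+c*P[:,1],P[:,2]]
def wj(p,P):
    c,s=np.cos(p[2]),np.sin(p[2]);P=np.asarray(P,float).reshape(-1,3);d=P[:,:2]-p[:2]
    return np.c_[c*d[:,0]+s*d[:,1],-s*d[:,0]+c*d[:,1],P[:,2]]
E
python3 - <<'E'
from h import *
from scipy.optimize import least_squares
for c in ["top","side"]:
    im=cv2.imread(f"pics/a_{c}.png");hsv=cv2.cvtColor(im,cv2.COLOR_BGR2HSV)
    # plywood mask
    x0,y0,x1,y1=(240,210,395,320) if c=="top" else (235,205,365,315)
    h=hsv[y0:y1,x0:x1]; m=((h[...,0]>12)&(h[...,0]<28)&(h[...,1]>80)&(h[...,2]>90)).astype(np.uint8)*255
    cn=max(cv2.findContours(m,0,2)[0],key=cv2.contourArea); hull=cv2.convexHull(cn)
    q=cv2.approxPolyDP(hull,4,True)[:,0]+[x0,y0]; print(c,q.tolist(),cv2.contourArea(hull))
    cv2.imwrite(f"pics/m_{c}.png",cv2.resize(m,None,fx=4,fy=4,interpolation=0))
C=np.array([[249.3,249],[370,220.7],[384.3,278.3],[260.7,307.7]])
J=np.array([[55,130,12],[55,-95,12],[-55,-95,12],[-55,130,12]])
f=lambda p:(proj("top",jw(p,J))-C).ravel()
r=least_squares(f,[480,160,0.2],x_scale=[100,100,.1]);print(r.x,f(r.x).round(2))
p=r.x
u=back("top",[[0.5*(259.7+290.5),.5*(258+285.9)]],19);print("med jig",wj(p,u))
for P in ([0,-54,133],[0,-52,43],[0,65,21]): print(P,jw(p,P),proj("top",jw(p,P)),proj("side",jw(p,P)))
print(proj("side",jw(p,J)))
E
```

```text
top [[369, 221], [382, 280], [260, 306], [250, 248]] 7837.5
side [[241, 262], [281, 244], [355, 278], [320, 305]] 3574.0
[5.19010313e+02 1.69096610e+02 2.69264043e-01] [-1.11 -0.81 -0.07 -0.45  1.08  0.6   0.09  0.55]
med jig [[ 0.68691212 91.80197796 19.        ]]
[0, -54, 133] [[533.37550485 117.04239505 133.        ]] [[360.11951334 239.83257522]] [[323.23208742 229.28758615]]
[0, -52, 43] [[532.8434607  118.97032893  43.        ]] [[355.30721038 251.28202318]] [[322.34660241 268.47899075]]
[0, 65, 21] [[501.7188784  231.75446068  21.        ]] [[289.98497621 268.68525203]] [[279.85745506 258.09424627]]
[[275.65546776 241.98687655]
 [355.54991974 277.00477356]
 [321.74972295 302.24172045]
 [240.46906173 262.04116845]]
```

```bash
python3 - <<'E'
import cv2
im=cv2.imread("pics/a_side.png")[200:330,210:400]
cv2.imwrite("pics/a_sidez.png",cv2.resize(im,None,fx=4,fy=4,interpolation=cv2.INTER_CUBIC))
E
```

```text
(no output)
```

View pics/a_sidez.png

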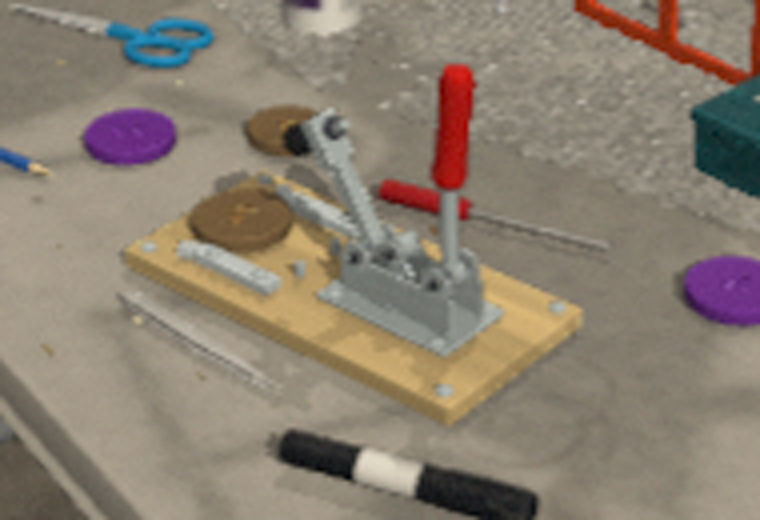

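The top view shows the jig with its mouth to the left. The real medallion is at about px (275,272) and the handle top at (361,240). The purple discs and the spare at (227,227) are not part of the job. In the side view the arm is raised and the handle upright. I'll write a helper that converts jig targets into tool rows, then hover behind the mouth.

```bash
cat >> h.py <<'E'
PJ=np.array([519.0,169.1,0.269])
def rel(targets,p=PJ,turn=True):
    s=manip.read_state();T=tcpT(s)
    d=(jw(p,targets)-T[:3,3])@T[:3,:3]/10
    des=np.array([-np.sin(p[2]),np.cos(p[2]),0]); v=T[:3,:3].T@des
    print("jig now",wj(p,T[:3,3]).round(1),"turn",round(float(np.arctan2(v[1],v[0])),3)); print(d.round(2).tolist())
E
python3 -c "
from h import *
rel([[0,140,120]])"
```

```text
jig now [[-180.6  419.6  205.5]] turn 0.884
[[-31.69, -10.17, 8.55]]
```

```bash
python3 -m jog '{"offset":[[-5.5,-1.5,1],[-11,-3,2],[-16.5,-5,4],[-22,-7,6],[-27,-9,7.5],[-31.7,-10.2,8.5],[-31.7,-10.2,8.5],[-31.7,-10.2,8.5]],"turn":[0.15,0.3,0.45,0.6,0.75,0.884,0.884,0.884],"gripper":[0.5,0.3,0.1,0.1,0.1,0.1,0.1,0.1]}'
python3 - <<'E'
from h import *
rel([[0,140,120]])
s=manip.read_state();T=tcpT(s)
im=imaging.read_camera("wrist").copy();
print([(r['rect'],round(r['conf'],2)) for r in models.look_for("wrist","medallion")])
print([(r['rect'],round(r['conf'],2)) for r in models.look_for("wrist","jig")])
cv2.imwrite("pics/b_wrist_raw.png",im[:,:,::-1]); np.save("T_b.npy",T)
J=np.array([[55,130,12],[55,-95,12],[-55,-95,12],[-55,130,12],[0,65,21],[0,0,38]])
q=proj("wrist",jw(PJ,J),T);print(q.round(1).tolist())
for a in q: cv2.circle(im,tuple(int(v) for v in a),3,(0,255,0),1) if abs(a).max()<2000 else 0
cv2.imwrite("pics/b_wrist.png",im[:,:,::-1])
E
```

```text
clock: 1.75
tcp_pos: [481.3, 303.9, 120.5]
ee_rot: [-0.0, 0.606, 0.796, -0.0]
wrist_force: [-0.6, -0.4, 0.5]
finger_gap: 0.187
jig now [[ -0.5 140.  120.5]] turn 0.0
[[0.0, 0.05, 0.05]]
[([333.9, 93.6, 405.0, 166.2], 0.65), ([291.6, 261.3, 350.0, 323.3], 0.56)]
[([254.1, 248.0, 383.7, 459.2], 0.77)]
[[381.3, 252.8], [369.1, 461.5], [262.2, 461.4], [249.7, 252.8], [315.5, 327.9], [315.5, 403.7]]
```

View pics/b_wrist.png

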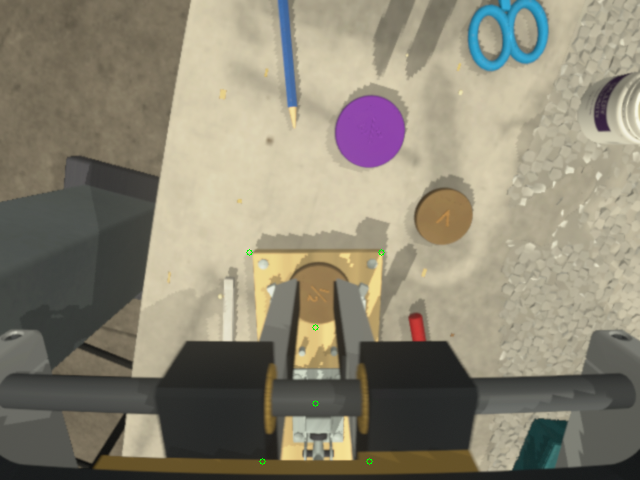

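```bash
python3 - <<'E'
from h import *
im=cv2.imread("pics/b_wrist_raw.png")[235:385,235:400]
cv2.imwrite("pics/b_z.png",cv2.resize(im,None,fx=4,fy=4,interpolation=cv2.INTER_CUBIC))
E
```

```text
(no output)
```

View pics/b_z.png

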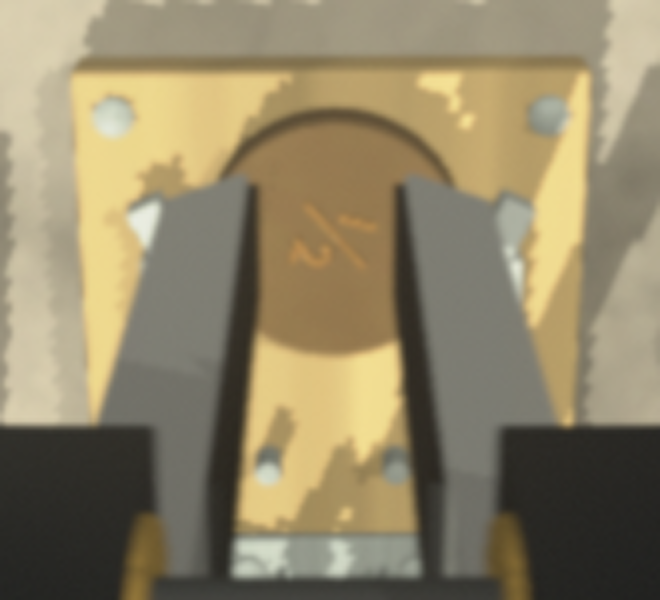

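```bash
python3 - <<'E'
from h import *
T=np.load("T_b.npy")
for n,uv,z in [("med",(319,292.8),21),("medback",(319,235+108/4),21),("pinL",(235+267/4,235+458/4),20),("pinR",(235+395/4,235+458/4),20),("cL",(253.75,252.5),12),("cR",(382,252),12)]:
    print(n,wj(PJ,back("wrist",[uv],z,T)).round(1))
rel([[1.5,136,120],[1.5,136,15]])
E
```

```text
med [[ 2.9 97.8 21. ]]
medback [[  2.9 125.   21. ]]
pinL [[-12.2  43.   20. ]]
pinR [[16.1 43.  20. ]]
cL [[-51.6 130.2  12. ]]
cR [[ 55.5 130.7  12. ]]
jig now [[ -0.8 140.9 120.9]] turn 0.002
[[-0.49, 0.23, 0.09], [-0.49, 0.22, 10.59]]
```

```bash
cat >> h.py <<'E'
PJ=np.array([519.0+1.7*np.cos(.269),169.1+1.7*np.sin(.269),0.269])
rel.__defaults__=(PJ,True)
E
python3 -c "
from h import *
rel([[0,141,120],[0,141,15]])"
```

```text
jig now [[ -2.5 140.9 120.9]] turn 0.002
[[0.01, 0.25, 0.09], [0.0, 0.25, 10.59]]
```

```bash
python3 -m jog '{"offset":[[0,0.25,2],[0,0.25,4],[0,0.25,6],[0,0.25,8],[0,0.25,9.5],[0,0.25,10.5],[0,0.25,10.5],[0,0.25,10.5]],"turn":[0,0,0,0,0,0,0,0],"gripper":[0.1,0.1,0.1,0.1,0.1,0.1,0.1,0.1]}'
python3 - <<'E'
from h import *
rel([[0,101,15]])
im=imaging.read_camera("wrist").copy();
cv2.imwrite("pics/c_wrist.png",im[:,:,::-1])
E
```

```text
clock: 2.9
tcp_pos: [484.6, 304.7, 16.0]
ee_rot: [0.0, 0.606, 0.796, 0.001]
wrist_force: [0.4, 0.5, 0.5]
finger_gap: 0.102
jig now [[  1.2 139.9  16. ]] turn 0.0
[[-3.89, -0.12, 0.1]]
```

View pics/c_wrist.png

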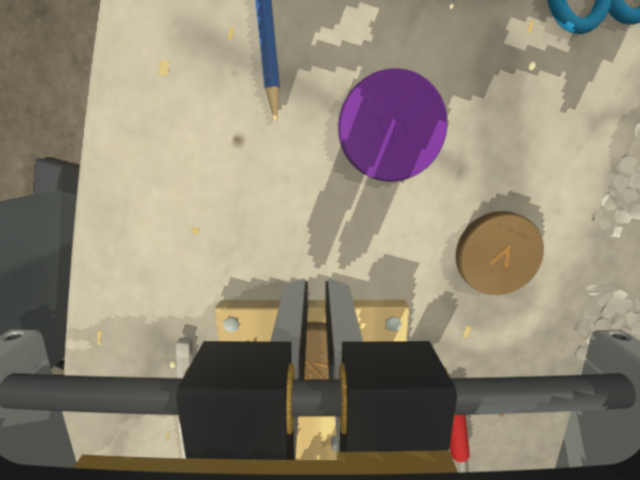

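```bash
python3 -m jog '{"offset":[[-0.5,-0.2,0.1],[-1,-0.2,0.1],[-1.4,-0.2,0.1],[-1.8,-0.2,0.1],[-2.2,-0.2,0.1],[-2.6,-0.2,0.1],[-3,-0.2,0.1],[-3.4,-0.2,0.1]],"turn":[0,0,0,0,0,0,0,0],"gripper":[0.1,0.1,0.1,0.1,0.1,0.1,0.1,0.1]}'
python3 - <<'E'
from h import *
rel([[0,101,15]])
for c in ["wrist","top"]:
    im=imaging.read_camera(c).copy();
    if c=="top": im=cv2.resize(im[200:330,210:400],None,fx=4,fy=4,interpolation=cv2.INTER_CUBIC)
    cv2.imwrite(f"pics/d_{c}.png",im[:,:,::-1])
E
```

```text
clock: 3.95
tcp_pos: [491.3, 270.9, 14.5]
ee_rot: [0.0, 0.606, 0.796, 0.0]
wrist_force: [0.1, 1.6, 1.6]
finger_gap: 0.1
jig now [[ -1.3 105.5  14.5]] turn 0.0
[[-0.45, 0.13, -0.05]]
```

View pics/d_wrist.png

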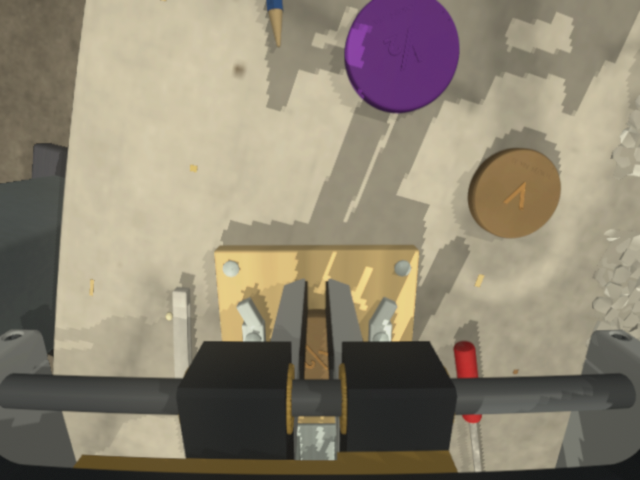

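View pics/d_top.png

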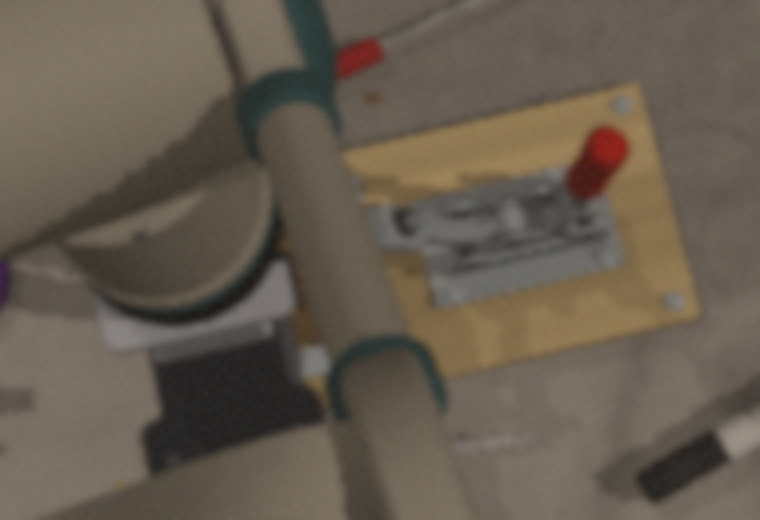

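```bash
python3 -m jog '{"offset":[[-0.15,0,0],[-0.3,0,0],[-0.3,0,0]],"turn":[0,0,0],"gripper":[0.1,0.1,0.1]}'
python3 -m jog '{"offset":[[-0.1,0,0],[-0.1,0,0]],"turn":[0,0],"gripper":[0.1,0.1]}'
python3 -c "
from h import *
rel([[0,101,15]])"
```

```text
clock: 4.42
tcp_pos: [491.9, 268.0, 14.4]
ee_rot: [0.0, 0.606, 0.796, -0.0]
wrist_force: [0.4, 0.9, 0.4]
finger_gap: 0.101
clock: 4.68
tcp_pos: [492.2, 267.1, 14.4]
ee_rot: [-0.0, 0.606, 0.796, -0.0]
wrist_force: [-0.8, 0.1, -0.0]
finger_gap: 0.096
jig now [[ -1.5 101.6  14.4]] turn 0.0
[[-0.06, 0.15, -0.06]]
```

```bash
python3 -m jog '{"offset":[[-0.1,0,0],[-0.1,0,0]],"turn":[0,0],"gripper":[0.1,0.1]}'
python3 -m jog '{"offset":[[-0.1,0,0],[-0.1,0,0]],"turn":[0,0],"gripper":[0.1,0.1]}'
python3 - <<'E'
from h import *
rel([[0,101,15]])
im=imaging.read_camera("wrist").copy();
cv2.imwrite("pics/e_wrist.png",cv2.resize(im[220:470,200:440],None,fx=2.4,fy=2.4)[:,:,::-1])
E
```

```text
clock: 4.92
tcp_pos: [492.7, 266.8, 14.5]
ee_rot: [-0.0, 0.606, 0.795, 0.001]
wrist_force: [-0.7, 2.1, -0.5]
finger_gap: 0.099
clock: 5.18
tcp_pos: [492.8, 266.6, 14.6]
ee_rot: [-0.001, 0.606, 0.795, 0.001]
wrist_force: [-1.0, 5.7, -0.6]
finger_gap: 0.101
jig now [[ -1.  100.9  14.6]] turn -0.001
[[0.01, 0.1, -0.04]]
```

View pics/e_wrist.png

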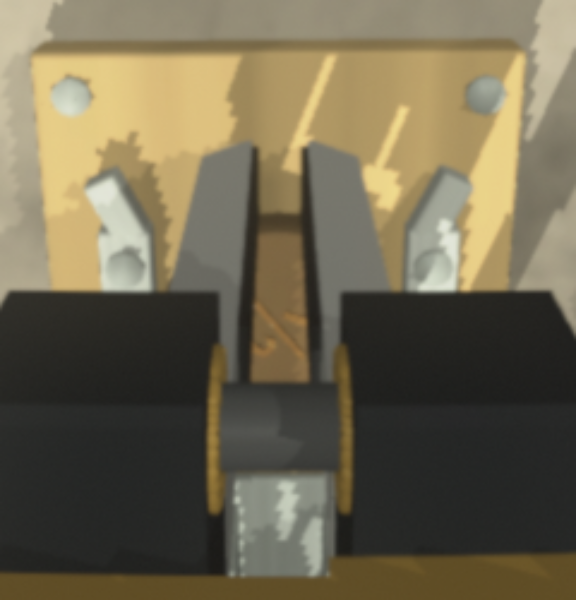

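```bash
python3 -m jog '{"offset":[[-0.1,0,0],[-0.1,0,0],[-0.1,0,0]],"turn":[0,0,0],"gripper":[0.1,0.1,0.1]}'
python3 -c "
from h import *
rel([[0,120,15]])"
```

```text
clock: 5.6
tcp_pos: [493.0, 266.5, 14.7]
ee_rot: [-0.001, 0.606, 0.795, 0.002]
wrist_force: [-2.0, 7.8, -0.5]
finger_gap: 0.099
jig now [[ -0.9 100.8  14.7]] turn -0.002
[[1.92, 0.09, -0.02]]
```

Force climbs while the tool stands still, so the medallion is against the pins. I'll back off, rise and check.

```bash
python3 -m jog '{"offset":[[1,0,0],[2.5,0,0],[4,0,-1],[4,0,-5],[4,0,-10],[4,0,-13],[4,0,-13],[4,0,-13]],"turn":[0,0,0,0,0,0,0,0],"gripper":[0.1,0.1,0.1,0.1,0.1,0.1,0.1,0.1]}'
python3 - <<'E'
from h import *
rel([[0,140,120]])
T=tcpT(manip.read_state()); np.save("T_f.npy",T)
im=imaging.read_camera("wrist").copy(); cv2.imwrite("pics/f_raw.png",im[:,:,::-1])
cv2.imwrite("pics/f_wrist.png",cv2.resize(im[220:420,220:420],None,fx=3,fy=3,interpolation=cv2.INTER_CUBIC)[:,:,::-1])
im=imaging.read_camera("side").copy()
cv2.imwrite("pics/f_side.png",cv2.resize(im[190:330,210:400],None,fx=4,fy=4,interpolation=cv2.INTER_CUBIC)[:,:,::-1])
E
```

```text
clock: 6.6
tcp_pos: [481.6, 302.9, 143.8]
ee_rot: [-0.0, 0.606, 0.796, -0.001]
wrist_force: [-0.4, -0.1, 0.1]
finger_gap: 0.099
jig now [[ -2.2 138.9 143.8]] turn 0.0
[[0.11, 0.23, 2.38]]
```

View pics/f_wrist.png

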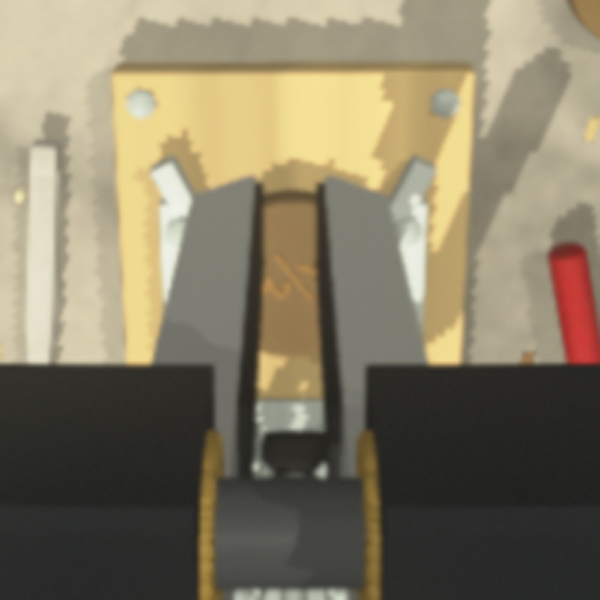

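View pics/f_side.png

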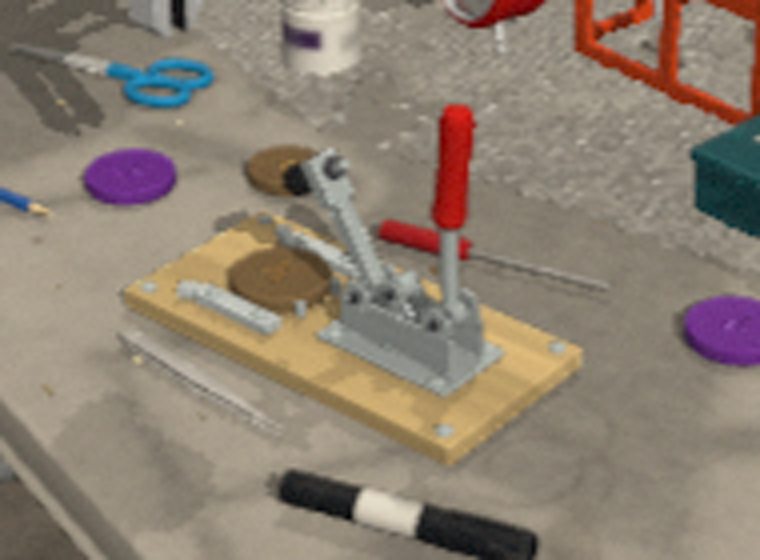

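The medallion rests on both pins and the clamp is still open. Next I'll cross over the clamp to the near side of the handle.

```bash
python3 -c "
from h import *
rel([[-0.7,138,195],[-0.7,-25,195],[-0.7,-25,127]])"
```

```text
jig now [[ -2.6 138.7 142.9]] turn 0.0
[[-0.07, 0.17, -5.21], [-16.37, 0.17, -5.2], [-16.37, 0.19, 1.6]]
```

```bash
python3 -m jog '{"offset":[[0,0.2,-3],[0,0.2,-5.2],[-4,0.2,-5.2],[-8,0.2,-5.2],[-12,0.2,-5.2],[-15,0.2,-5.2],[-16.4,0.2,-5.2],[-16.4,0.2,-5.2]],"turn":[0,0,0,0,0,0,0,0],"gripper":[0,0,0,0,0,0,0,0]}'
python3 - <<'E'
from h import *
rel([[-0.7,-27,195],[-0.7,-27,127]])
for c,(y0,y1,x0,x1) in {"side":(150,300,230,420),"wrist":(0,480,0,640)}.items():
    im=imaging.read_camera(c); f=4 if c=="side" else 1
    cv2.imwrite(f"pics/g_{c}.png",cv2.resize(im[y0:y1,x0:x1],None,fx=f,fy=f)[:,:,::-1])
E
```

```text
clock: 7.7
tcp_pos: [527.7, 145.0, 195.6]
ee_rot: [-0.001, 0.607, 0.795, -0.0]
wrist_force: [-0.3, 0.8, -0.4]
finger_gap: 0.007
jig now [[  0.3 -25.6 195.6]] turn -0.002
[[-0.14, -0.1, 0.06], [-0.15, -0.09, 6.86]]
```

View pics/g_side.png

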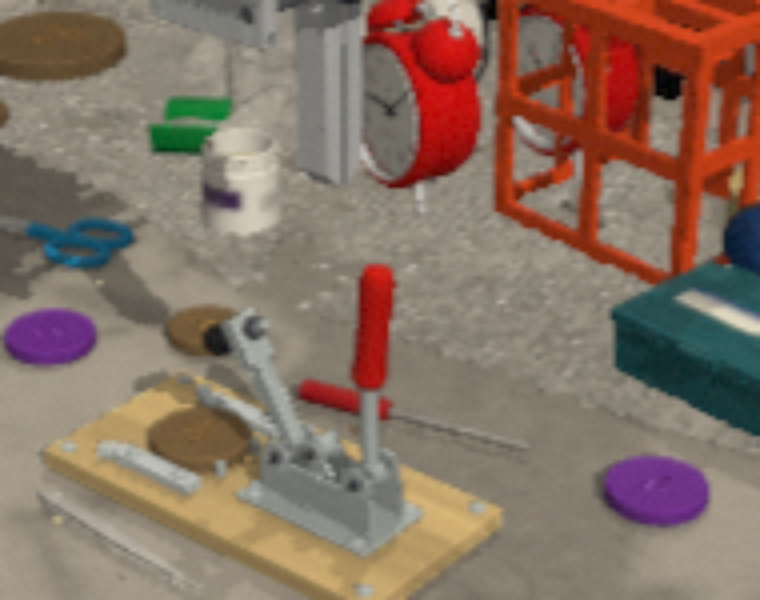

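View pics/g_wrist.png

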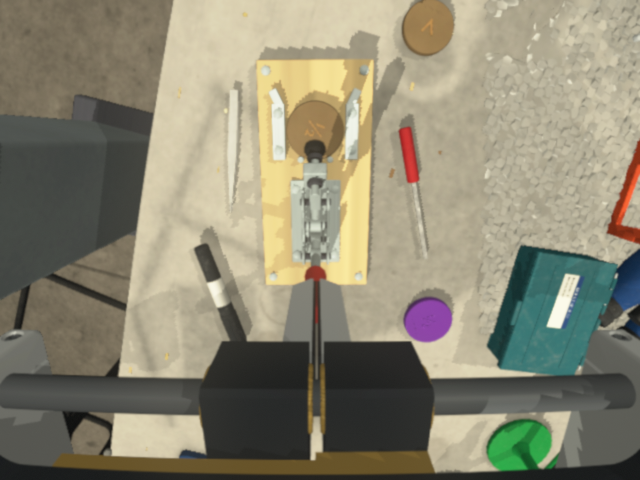

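```bash
python3 -m jog '{"offset":[[0,-0.1,2],[0,-0.1,4],[0,-0.1,6],[0,-0.1,6.9],[0,-0.1,6.9]],"turn":[0,0,0,0,0],"gripper":[0,0,0,0,0]}'
python3 - <<'E'
from h import *
rel([[-0.7,-35,128],[-0.7,-85,118]])
im=imaging.read_camera("side")
cv2.imwrite("pics/i_side.png",cv2.resize(im[150:300,230:420],None,fx=4,fy=4)[:,:,::-1])
E
```

```text
clock: 8.43
tcp_pos: [526.5, 145.8, 127.1]
ee_rot: [-0.0, 0.605, 0.796, -0.0]
wrist_force: [0.4, -0.6, -0.0]
finger_gap: 0.007
jig now [[ -0.7 -24.5 127.1]] turn 0.001
[[-1.05, -0.0, -0.09], [-6.05, -0.01, 0.9]]
```

View pics/i_side.png

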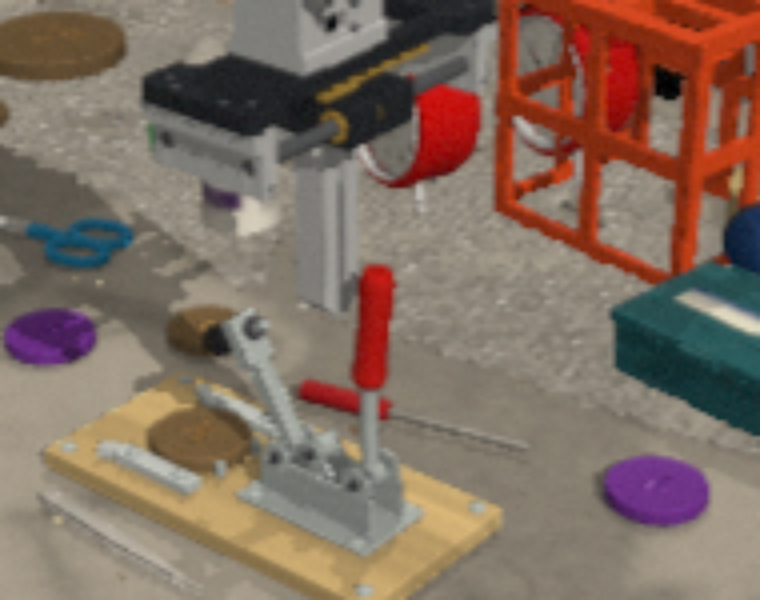

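```bash
python3 -m jog '{"offset":[[-0.9,0,0],[-1.8,0,0],[-2.7,0,0],[-3.6,0,0],[-4.8,0,0.4],[-6,0,0.9],[-7,0,1.6],[-7.8,0,2.2]],"turn":[0,0,0,0,0,0,0,0],"gripper":[0,0,0,0,0,0,0,0]}'
python3 - <<'E'
from h import *
rel([[-0.7,-120,82],[-0.7,-126,66]])
im=imaging.read_camera("side")
cv2.imwrite("pics/j_side.png",cv2.resize(im[150:300,230:420],None,fx=4,fy=4)[:,:,::-1])
E
```

```text
clock: 9.48
tcp_pos: [547.7, 68.9, 104.7]
ee_rot: [-0.0, 0.606, 0.795, -0.0]
wrist_force: [0.1, 0.3, 0.2]
finger_gap: 0.004
jig now [[  -0.6 -104.2  104.7]] turn -0.0
[[-1.58, -0.01, 2.27], [-2.18, -0.01, 3.87]]
```

View pics/j_side.png

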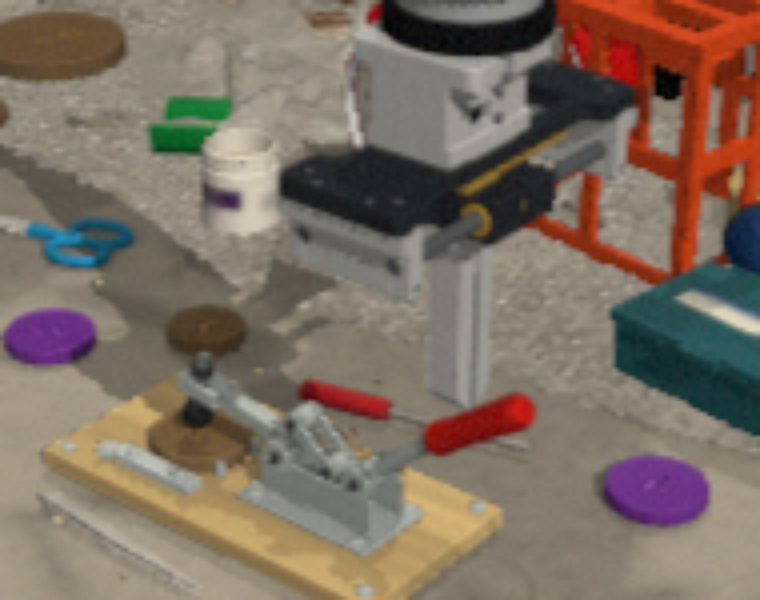

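```bash
python3 -m jog '{"offset":[[-0.8,0,1.1],[-1.6,0,2.2],[-2,0,3.2],[-2.2,0,3.9],[-2.3,0,4.3],[-2.3,0,4.3]],"turn":[0,0,0,0,0,0],"gripper":[0,0,0,0,0,0]}'
python3 - <<'E'
from h import *
rel([[-0.7,-128,58]])
im=imaging.read_camera("side")
cv2.imwrite("pics/k_side.png",cv2.resize(im[150:300,230:420],None,fx=4,fy=4)[:,:,::-1])
E
```

```text
clock: 10.28
tcp_pos: [553.3, 47.7, 61.8]
ee_rot: [-0.001, 0.606, 0.796, -0.0]
wrist_force: [-0.3, 0.5, 0.5]
finger_gap: 0.003
jig now [[  -0.9 -126.2   61.8]] turn 0.0
[[-0.18, 0.02, 0.38]]
```

View pics/k_side.png

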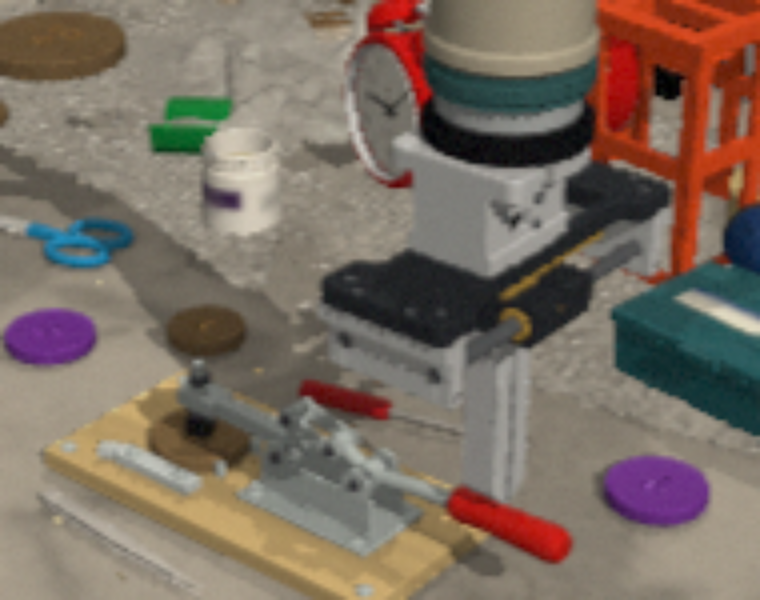

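It appears to have snapped into lock. I'll press gently to confirm the stop, then retreat upward.

```bash
python3 -m jog '{"offset":[[0,0,0.3],[0,0,0.5],[0,0,0.5]],"turn":[0,0,0],"gripper":[0,0,0]}'
python3 -m jog '{"offset":[[0,0,-2],[0,0,-6],[0,0,-10],[4,0,-14],[8,0,-14],[12,0,-14],[12,0,-14],[12,0,-14]],"turn":[0,0,0,0,0,0,0,0],"gripper":[0,0,0,0,0,0,0,0]}'
python3 - <<'E'
from h import *
rel([[-0.7,-128,58]])
T=tcpT(manip.read_state())
for c,(y0,y1,x0,x1) in {"side":(190,330,230,400),"wrist":(0,480,0,640)}.items():
    im=imaging.read_camera(c); f=4 if c=="side" else 1
    im=im.copy()
    if c=="side":
        P=jw(PJ,[[0,-142,49],[0,65,21],[0,-52,43]])
        for q in proj(c,P): cv2.circle(im,tuple(int(round(v)) for v in q),1,(0,255,0),-1)
    cv2.imwrite(f"pics/l_{c}.png",cv2.resize(im[y0:y1,x0:x1],None,fx=f,fy=f)[:,:,::-1])
E
```

```text
clock: 10.7
tcp_pos: [553.9, 47.8, 57.5]
ee_rot: [0.0, 0.606, 0.796, 0.0]
wrist_force: [-0.3, 0.2, 0.3]
finger_gap: 0.005
clock: 11.7
tcp_pos: [522.0, 163.0, 197.4]
ee_rot: [0.0, 0.606, 0.796, -0.0]
wrist_force: [-0.4, -0.8, -0.6]
finger_gap: 0.006
jig now [[ -0.4  -6.7 197.4]] turn 0.001
[[-12.12, -0.03, 13.95]]
```

View pics/l_side.png

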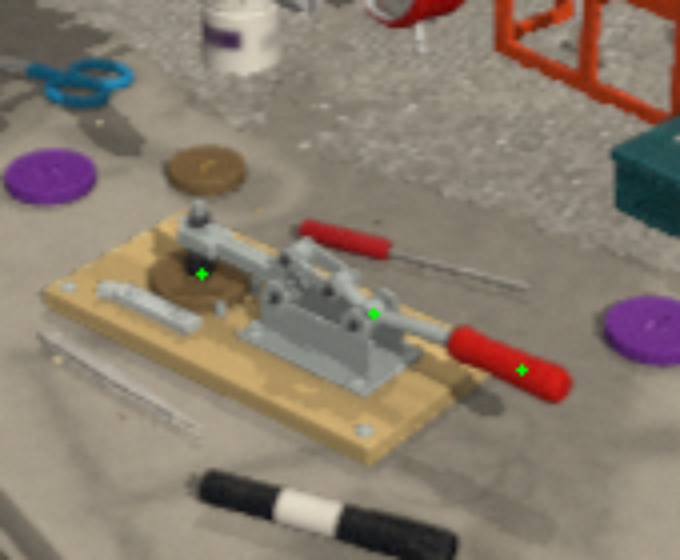

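View pics/l_wrist.png

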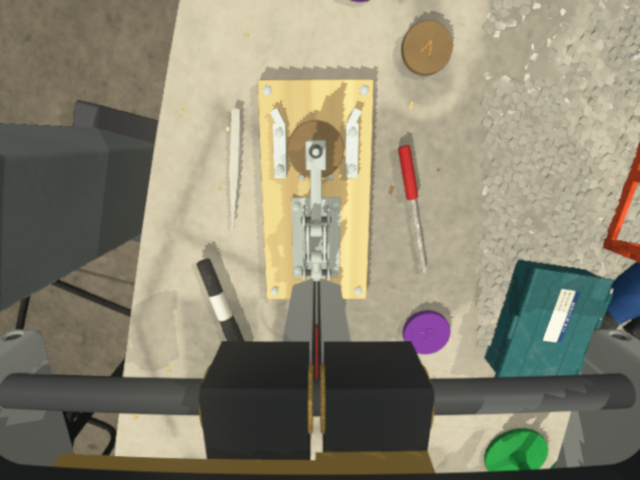

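The handle's centre line passes through the predicted locked point and the handle stays down with nothing touching it. The foot is on the middle of the medallion and the bystanders look unmoved. I'm handing the job in.

```bash
python3 -c "
from station import manip
print(manip.job_done())"
```

```text
the job is handed in; nothing more can be done
None
```

I pushed the medallion home against the two steel pins with the clamp still open. I then pushed the handle over its dead point until it snapped into lock, raised the tool clear, and handed in at about 12 s of the 51 s allowed.

- **Medallion:** at the pins the wrist force rose to about 8 N while the tool stood still. The wrist and side pictures afterwards showed the medallion resting on both pins.
- **Clamp:** after I let go, the side picture shows the red grip on its predicted locked position. The rubber foot sits on the middle of the medallion. A gentle press to about 57 mm height met no force, so the handle had already dropped away from the fingers.
- **Bystanders:** the file, tweezers, marker and spare medallion look unmoved in the last pictures; I did not measure them.
- **Disagreements:** the cameras disagreed by about 2 mm on the jig's sideways position. They also differed by about 6 mm on where the medallion started along the channel. I settled the medallion's final position by contact force instead.
- **Not measured:** I had no direct reading of the foot's pressure or the exact handle angle.

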